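# Count along the divider rack and push the carton into the third gap

### The arm

A 7-joint arm with a two-finger parallel gripper is mounted at the origin on a cart in front of the work surface, level with it; the furniture and walls round the work are solid. World frame = base frame: x ahead of the robot, y to its left, z up, the work surface at z = 0. Lengths are in m, angles in rad, forces in N, time in s.
With the tool pointing down it reaches from about 0.35 to 0.9 m from the base axis. Payload 8.1 kg.
Tool frame: the origin (TCP) lies at the very end of the fingers, on their centre line; the grasp point (between the pads) lies 19 mm behind it; z points along the fingers, y is the line along which they close (so a half turn about z gives the same grasp; the last joint's range is limited). The gripper opens to 92 mm and grips with 3 to 60 N. Pads are 19 mm wide; open, the fingers measure 130 mm over their backs; the gripper's body (75 mm by 190 mm) begins 47 mm behind the grasp point.
Start: joints at [1.132, 0.434, 0.025, 1.573, -0.012, 1.134, -0.075], TCP at [0.206, -0.59, 0.227] pointing down, gripper open.
Joint ranges: [-2.62, 2.62], [-0.44, 2.09], [-1.27, 1.32], [0.08, 2.57], [-1.32, 4.46], [0.12, 2], [-2.74, 2.74]. Speed limits (rad/s): [2.22, 2.22, 3.01, 3.01, 3.14, 3.14, 3.14].

### API

Orientations are given as a unit quaternion [x, y, z, w].
In Python, from cell import arm gives the robot as it stands. Calls block until the motion is done:
- arm.move_to(position, orientation): joint-space move of the TCP to a pose.
- arm.move_linear(position, vel=0.15, ori=None): straight line of the TCP; ori=None keeps the orientation; vel is the mean speed in m/s.
- arm.move_j(angles): joint-space move.
- arm.command_gripper(opening, effort=None): finger opening in m; effort is the grip in N (None keeps the last); returns when the fingers have stopped.
- arm.sleep(seconds).
- arm.ik(position, orientation): joint angles nearest the present ones, or None.
- arm.read_camera(name): name is "scene" or "side" or "wrist"; returns the picture (480x640x3 uint8, blue, green, red); there is no depth.
- arm.calibration(name): a dict with "K" (3x3 intrinsics, pixels), "rvec" (rotation vector, rad) and "tvec" (3), from world to camera coordinates, as OpenCV has them. Camera axes: x right, y down, z forward; pixel columns grow to the right and rows downward; lengths in m; the calibration is good to about 2 mm. A picture is of the moment at which its call begins: read the wrist's pose just before it. calibration takes no time and is no camera call; for the wrist camera it gives the pose at the moment of the call.
A pose or a line that the arm cannot do raises arm.Unreachable and nothing moves.
- arm.finish_job(): hands the job in; it is judged then, once.
Readings, each from a call of its own:
- arm.read_time_s(): time.
- arm.read_joint_pos(): joint angles.
- arm.read_dq(): joint speeds.
- arm.read_tau(): joint torques, N m.
- arm.read_tool_pos(): TCP position.
- arm.read_ee_rot(): TCP orientation.
- arm.read_wrist_force(): force on the tool from outside, world axes, zero at the start.
- arm.read_ft_torque(): the same for the moment, N m.
- arm.read_grip_width(): finger opening in m.
- arm.read_gripper_force(): force on a finger pad.
Only numpy, scipy, OpenCV 4.12 (cv2) and the standard library are available. Lean on these libraries where they do the work, as an engineer would, in place of code of your own. Each camera call takes 0.05 s, during which the arm holds its last target. There are 200 camera calls.

### The job

Counting from the end of the divider rack with the red cap, run a fingertip along the row of yellow spring tabs so that the first, second and third tab each get bent well over in turn; stop there, without bending the fourth. Then push the small carton along the desk with the fingers, without lifting it or standing it up, end first into that third gap until it meets the back wall, and let go of everything. Leave the charger and the battery where they lie in their gaps.

Things in the scene. Friction and masses are not known exactly. Their poses are not given: they have to be found in the camera images.
- rack: Fixed aluminium comb-like divider rack, no floor. Back wall along its y, 270 mm long, 28 mm high, front face at x = +34 mm, dark rail on top (to z = 35 mm, x = +39 mm). Five dividers 28 mm high run from it to the front at x = -34 mm and part four gaps, pitch 66 mm, centres y = +99, +33, -33, -99 mm. Origin on the desk amid the gaps; x points from the open front inward, y left, z up.
- red_cap: Red end cap, fixed to one end of the rack (left or right, it varies), 78 x 12 x 36 mm; origin on the desk 141 mm along the rail from the rack's middle. Gaps and tabs are counted from this end.
- grey_cap: Grey end cap of the same size at the other end of the rack.
- carton: Small carton with a yellow-topped label, 50 x 75 x 22 mm (x, y, z), about 60 g, lying flat and loose on the desk in front of the rack, its long axis (its y) roughly along the gaps, either end first. Origin at the centre of its underside. Pushed fully home in a gap its rear end still stands about 7 mm out in front of the noses.
- charger: White plug-in charger, 64 x 45 x 28 mm, lying loose in the leftmost gap; a bystander. Origin at its underside.
- battery: Red and white battery, 15 mm thick, 50 mm long, lying loose in the rightmost gap, along it; a bystander. Origin near its underside.
- tab_a (a joint): Lean of the leftmost yellow tab (seen from the front), hinged at z = 32 mm on the rail behind its gap: 0 upright, positive leaning to the right (the rack's -y), range -1.4 to 1.4 rad. A light spring (0.05 N m/rad, 2 to 3 N at the tip) stands it up again when released.
- tab_a_top (a point): Top of the leftmost tab: 22 mm wide along the rack's x, 4 mm thick, top edge 68 mm above the desk when upright, free height 33 mm above the rail, at x = 39 mm, y = 99 mm on the rack.
- tab_b (a joint): Lean of the second from the left yellow tab (seen from the front), hinged at z = 32 mm on the rail behind its gap: 0 upright, positive leaning to the right (the rack's -y), range -1.4 to 1.4 rad. A light spring (0.05 N m/rad, 2 to 3 N at the tip) stands it up again when released.
- tab_b_top (a point): Top of the second from the left tab: 22 mm wide along the rack's x, 4 mm thick, top edge 68 mm above the desk when upright, free height 33 mm above the rail, at x = 39 mm, y = 33 mm on the rack.
- tab_c (a joint): Lean of the third from the left yellow tab (seen from the front), hinged at z = 32 mm on the rail behind its gap: 0 upright, positive leaning to the right (the rack's -y), range -1.4 to 1.4 rad. A light spring (0.05 N m/rad, 2 to 3 N at the tip) stands it up again when released.
- tab_c_top (a point): Top of the third from the left tab: 22 mm wide along the rack's x, 4 mm thick, top edge 68 mm above the desk when upright, free height 33 mm above the rail, at x = 39 mm, y = -33 mm on the rack.
- tab_d (a joint): Lean of the rightmost yellow tab (seen from the front), hinged at z = 32 mm on the rail behind its gap: 0 upright, positive leaning to the right (the rack's -y), range -1.4 to 1.4 rad. A light spring (0.05 N m/rad, 2 to 3 N at the tip) stands it up again when released.
- tab_d_top (a point): Top of the rightmost tab: 22 mm wide along the rack's x, 4 mm thick, top edge 68 mm above the desk when upright, free height 33 mm above the rail, at x = 39 mm, y = -99 mm on the rack.
- gap_a (a point): Open front of the leftmost gap, on the desk at its middle (rack x = -34, y = 99 mm). The gap is 63 mm wide here between the tapered noses, 60 mm farther in, 68 mm deep to the back wall.
- gap_b (a point): Open front of the second from the left gap, on the desk at its middle (rack x = -34, y = 33 mm). The gap is 63 mm wide here between the tapered noses, 60 mm farther in, 68 mm deep to the back wall.
- gap_c (a point): Open front of the third from the left gap, on the desk at its middle (rack x = -34, y = -33 mm). The gap is 63 mm wide here between the tapered noses, 60 mm farther in, 68 mm deep to the back wall.
- gap_d (a point): Open front of the rightmost gap, on the desk at its middle (rack x = -34, y = -99 mm). The gap is 63 mm wide here between the tapered noses, 60 mm farther in, 68 mm deep to the back wall.
Mind the look-alikes: they are no part of the job. What is shaped like the carton but purple is not meant.

How it is judged:
By the outcome, as a careful person would: the job done as asked, in the order asked, and still so for the second after the job is handed in, with the robot touching nothing.
It also fails if it takes over 72 s, if anything falls off the work surface, if the arm or the gripper's body presses on something with over 40 N, if the wrist force passes 120 N, or if a joint passes its speed limit or range.

## Working session

There is one attempt and no reset: what is moved stays moved. The work goes in short steps, each a Python script; the robot and the scene stay as the last script left them, time stands still between calls to the robot, and variables do not carry over. Pictures are saved under pics/ and viewed, at most 10 in all, crops included, and the job is handed in when it is done.

```bash
mkdir -p pics; ls
python3 - <<'E'
from cell import arm
import cv2
for n in ("scene","side"):
    cv2.imwrite(f"pics/{n}0.png",arm.read_camera(n)); c=arm.calibration(n); print(n,c)
print(arm.read_time_s(),arm.read_ee_rot(),arm.read_grip_width())
E
```

```text
pics
scene {'K': array([[445.54626967,   0.        , 312.98310523],
       [  0.        , 445.54626967, 242.77204711],
       [  0.        ,   0.        ,   1.        ]]), 'rvec': array([ 0.5735763 , -2.54505953,  1.36612341]), 'tvec': array([0.43062578, 0.23510349, 0.63366626])}
side {'K': array([[515.49087853,   0.        , 314.82318049],
       [  0.        , 515.49087853, 239.27177286],
       [  0.        ,   0.        ,   1.        ]]), 'rvec': array([ 2.00629337, -0.25210918,  0.17714544]), 'tvec': array([-0.51533032,  0.07994925,  0.83155677])}
0.1 [ 9.85944104e-01  1.67073999e-01 -1.91843751e-04 -6.82387672e-04] 0.09148608323667712
```

View pics/scene0.png

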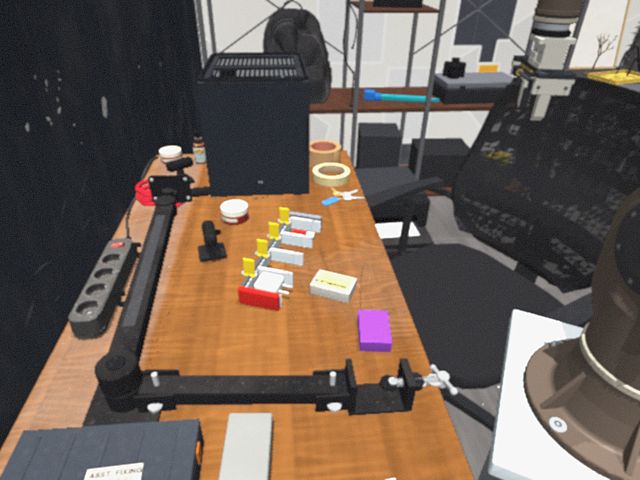

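View pics/side0.png

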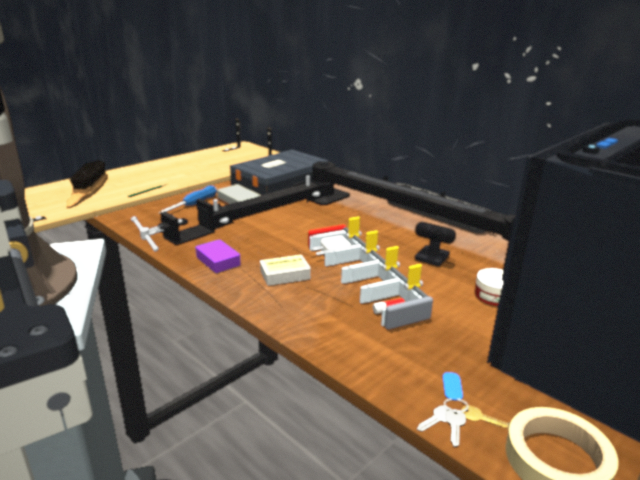

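The red cap is on the left end by the charger, so the order is tab a, b, c and the carton goes in gap c. Scene tabs are at about a(249,267), b(262,247), c(274,231), d(285,215), and the carton is at about (333,286). I'll zoom in for measuring.

Run:
```python
import cv2,numpy as np
a=cv2.imread("pics/scene0.png")[200:315,230:390]; b=cv2.imread("pics/side0.png")[205:330,245:445]
cv2.imwrite("pics/za.png",cv2.resize(a,None,fx=5,fy=5,interpolation=cv2.INTER_CUBIC))
cv2.imwrite("pics/zb.png",cv2.resize(b,None,fx=4,fy=4,interpolation=cv2.INTER_CUBIC))
for n in("scene","side"):
    im=cv2.imread(f"pics/{n}0.png");h=cv2.cvtColor(im,cv2.COLOR_BGR2HSV)
    m=cv2.inRange(h,(22,170,120),(33,255,255))
    k,l,s,c=cv2.connectedComponentsWithStats(m)
    for i in range(1,k):
        if s[i,4]>25: print(n,s[i],c[i].round(1))
```

```text
scene [279 207  10  17 129] [283.7 214. ]
scene [268 222  11  18 146] [273.3 229.6]
scene [256 239  12  19 163] [261.8 246.8]
scene [243 257  12  20 178] [248.3 266.2]
side [349 216  11  21 187] [353.6 225.6]
side [366 230  12  22 212] [371.3 239.9]
side [386 246  13  23 233] [391.3 256.3]
side [408 264  14  24 257] [414.1 274.7]
```

View pics/za.png

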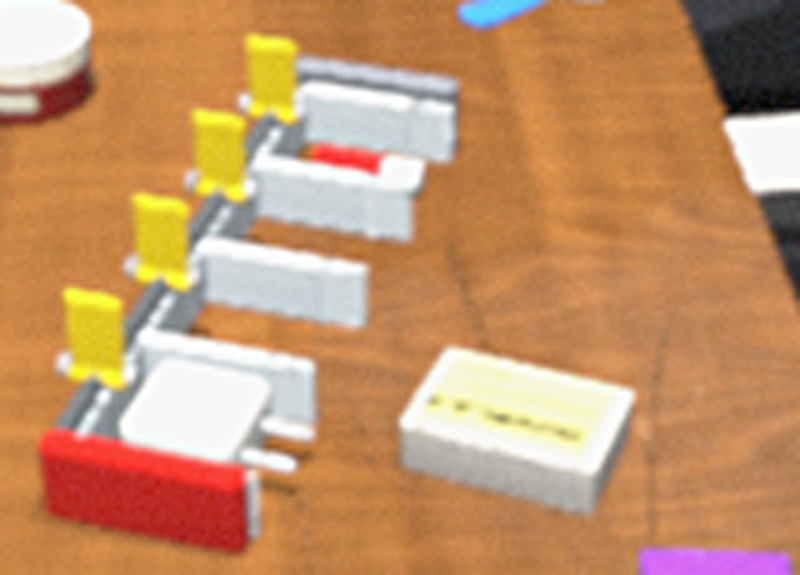

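View pics/zb.png

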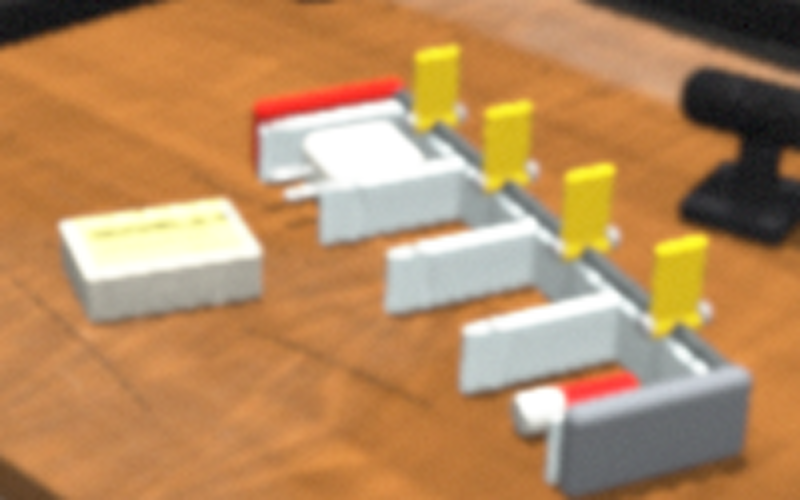

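```bash
cat > h.py <<'E'
import numpy as np,cv2
from cell import arm
from scipy.optimize import least_squares
from scipy.spatial.transform import Rotation as R
CAL={n:arm.calibration(n) for n in("scene","side")}
def proj(n,P):
    c=CAL[n];return cv2.projectPoints(np.asarray(P,float),c["rvec"],c["tvec"],c["K"],None)[0][:,0]
def back(n,uv,z):
    c=CAL[n];M=cv2.Rodrigues(c["rvec"])[0];o=-M.T@c["tvec"]
    d=(M.T@np.linalg.inv(c["K"])@np.c_[uv,np.ones(len(uv))].T).T
    return o+d*((z-o[2])/d[:,2])[:,None]
def place(p,L):
    L=np.atleast_2d(np.asarray(L,float));c,s=np.cos(p[2]),np.sin(p[2])
    return np.c_[p[0]+c*L[:,0]-s*L[:,1],p[1]+s*L[:,0]+c*L[:,1],L[:,2]]
def fit(obs,p0):
    f=lambda p:np.concatenate([(proj(n,place(p,L))-uv).ravel() for n,L,uv in obs])
    r=least_squares(f,p0,loss='soft_l1');return r.x,f(r.x)
E
python3 - <<'E'
from h import *
s=lambda a:np.array(a)/5+[230,200]-.4
d=lambda a:np.array(a)/4+[245,205]-.4
T=[[.039,y,.068] for y in(.099,.033,-.033,-.099)]
ts=s([(94,293),(162,198),(220,113),(272,38)]);td=d([(437,47),(508,104),(590,167),(680,238)])
print(back("scene",ts,.068).round(4),back("side",td,.068).round(4))
N=[[-.034,y,.028] for y in(.066,0,-.066)]
ns=s([(315,362),(368,265),(412,188)]);nd=d([(320,193),(388,255),(464,325)])
for o in ([("scene",T+N,np.r_[ts,ns]),("side",T+N,np.r_[td,nd])],[("scene",T+N,np.r_[ts,ns])],[("side",T+N,np.r_[td,nd])]):
    p,r=fit(o,[.6,-.2,0]);print("rack",p.round(4),r.round(1))
cs=s([(452,348),(635,395),(590,480),(402,430)]);cd=d([(60,222),(230,198),(262,252),(95,287)])
print(back("scene",cs,.022).round(4),back("side",cd,.022).round(4))
q,a=p,arm
for n,uv in(("scene",cs),("side",cd)):
    P=back(n,uv,.022);print(n,P.mean(0).round(4),np.linalg.norm(P-np.roll(P,-1,0),axis=1).round(4),[round(float(np.arctan2(*(P[(i+1)%4]-P[i])[1::-1])),3) for i in range(4)])
E
```

```text
[[ 0.6087 -0.0053  0.068 ]
 [ 0.6187 -0.0707  0.068 ]
 [ 0.6298 -0.1364  0.068 ]
 [ 0.6405 -0.2017  0.068 ]] [[ 0.6067  0.0017  0.068 ]
 [ 0.6165 -0.065   0.068 ]
 [ 0.6274 -0.1305  0.068 ]
 [ 0.6373 -0.1951  0.068 ]]
rack [ 0.5831 -0.1058  0.1596] [ 0.3  1.4  0.   1.2  0.2  1.3  0.3  1.2  0.4  1.5 -0.   1.6  0.3 -0.1
  0.2  0.8  0.4  0.5  0.1  0.5  0.7  0.7  0.4 -1.8  0.3 -0.6  0.4  0.9]
rack [ 0.5856 -0.1094  0.158 ] [ 0.1 -0.  -0.1 -0.   0.1  0.2  0.2  0.2  0.   0.1 -0.3  0.4  0.  -1.2]
rack [ 0.583  -0.1046  0.1615] [-0.2  0.5 -0.   0.2 -0.3  0.1  0.3  0.3  0.1 -2.1 -0.  -0.9  0.1  0.5]
[[ 0.5019 -0.0878  0.022 ]
 [ 0.4278 -0.0912  0.022 ]
 [ 0.4251 -0.038   0.022 ]
 [ 0.4979 -0.0342  0.022 ]] [[ 0.4236 -0.0418  0.022 ]
 [ 0.4999 -0.0367  0.022 ]
 [ 0.5014 -0.0878  0.022 ]
 [ 0.4283 -0.1006  0.022 ]]
scene [ 0.4632 -0.0628  0.022 ] [0.0742 0.0532 0.0729 0.0538] [-3.096, 1.62, 0.052, -1.496]
side [ 0.4633 -0.0667  0.022 ] [0.0764 0.0511 0.0742 0.0591] [0.066, -1.542, -2.968, 1.65]
```

```bash
cat >> h.py <<'E'
RACK=np.array([.584,-.107,.160])
def rk(x,y,z): return place(RACK,[x,y,z])[0]
def q(th): return [float(np.cos(th/2)),float(np.sin(th/2)),0.,0.]
TH_X=RACK[2]-np.pi/2   # closing line along rack x
TH_Y=RACK[2]           # closing line along rack y
E
python3 - <<'E'
from h import *
print("tower scene base pts",back("scene",[(207,192),(308,190)],0).round(2),"side",back("side",[(492,362),(545,440)],0).round(2))
print("webcam base",back("scene",[(212,258)],0).round(3),back("side",[(432,258)],0).round(3))
def P(n):
    c=CAL[n];return c["K"]@np.c_[cv2.Rodrigues(c["rvec"])[0],c["tvec"]]
def tri(a,b):
    X=cv2.triangulatePoints(P("scene"),P("side"),np.array(a,float),np.array(b,float));return (X[:3]/X[3])[:,0].round(3)
print("webcam top",tri((209,228),(435,232)),"post corner",tri((120,365),(325,180)))
print("key fob",tri((330,201),(453,385)))
for th in (TH_X,TH_X+np.pi,TH_Y):
  for p in (rk(.039,.135,.046),rk(.039,-.066,.046),rk(.039,.135,.2),[.45,.0,.01],rk(-.11,-.033,.01)):
    j=arm.ik(list(p),q(th)); print(round(th,2),np.round(p,3),None if j is None else np.round(j,2))
E
```

```text
tower scene base pts [[ 0.92 -0.29  0.  ]
 [ 0.69 -0.42  0.  ]] side [[ 0.68 -0.36  0.  ]
 [ 0.66 -0.49 -0.  ]]
webcam base [[ 0.732 -0.052  0.   ]] [[ 0.739 -0.066  0.   ]]
webcam top [ 0.739 -0.068  0.057] post corner [0.636 0.275 0.049]
key fob [ 0.608 -0.386  0.002]
-1.41 [0.601 0.032 0.046] [-0.82  0.91  1.14  1.87 -0.97  1.05 -2.24]
-1.41 [ 0.633 -0.166  0.046] [ 0.01  0.67  0.25  1.69 -0.21  0.81 -2.62]
-1.41 [0.601 0.032 0.2  ] [-0.85  0.65  1.15  1.72 -0.64  1.2  -2.51]
-1.41 [0.45 0.   0.01] [-0.87  0.81  1.14  2.26 -1.09  0.83 -1.95]
-1.41 [ 0.481 -0.157  0.01 ] [ 0.06  0.55  0.21  2.09 -0.21  0.53 -2.56]
1.73 [0.601 0.032 0.046] [ 0.26  0.68 -0.59  1.77  0.49  0.84 -0.41]
1.73 [ 0.633 -0.166  0.046] [ 0.48  0.71 -0.47  1.64  0.4   0.88  0.01]
1.73 [0.601 0.032 0.2  ] [ 0.34  0.52 -0.72  1.62  0.37  1.14 -0.31]
1.73 [0.45 0.   0.01] [ 0.24  0.53 -0.47  2.17  0.47  0.53 -0.42]
1.73 [ 0.481 -0.157  0.01 ] [ 0.54  0.59 -0.45  2.04  0.44  0.6  -0.05]
0.16 [0.601 0.032 0.046] [ 0.04  0.61 -0.26  1.79  0.22  0.76 -1.75]
0.16 [ 0.633 -0.166  0.046] [ 0.27  0.67 -0.14  1.66  0.12  0.82 -1.34]
0.16 [0.601 0.032 0.2  ] [ 0.15  0.46 -0.42  1.64  0.2   1.09 -1.74]
0.16 [0.45 0.   0.01] [ 0.09  0.5  -0.27  2.19  0.28  0.48 -1.81]
0.16 [ 0.481 -0.157  0.01 ] [ 0.33  0.55 -0.17  2.06  0.17  0.54 -1.36]
```

Run:
```python
from h import *
arm.move_to([.44,-.16,.25],q(TH_X+np.pi))
arm.command_gripper(0.0,10)
arm.move_to([.50,-.09,.30],q(TH_X+np.pi))
c=arm.calibration("wrist");cv2.imwrite("pics/w0.png",arm.read_camera("wrist"))
np.savez("w0.npz",**c);print(arm.read_time_s(),arm.read_tool_pos(),arm.read_grip_width(),c["K"][0])
```

```text
3.8667 [ 0.49964336 -0.09037457  0.29959055] 0.0005326785745196825 [374.1994575    0.         310.20212984]
```

View pics/w0.png

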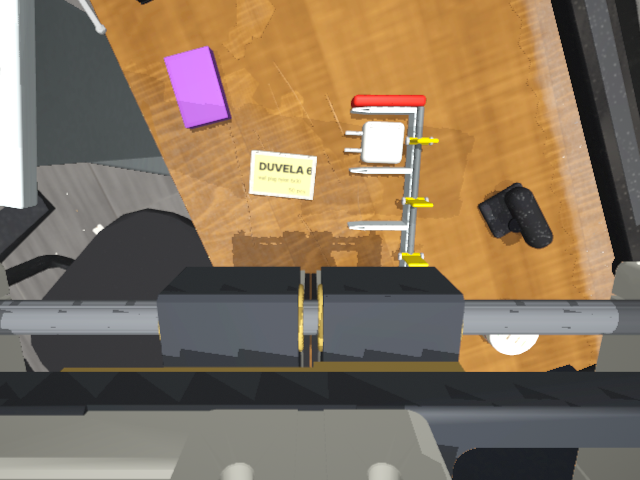

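The wrist view shows the carton's top corners at (251,151),(316,157),(312,199),(249,193), noses at (350,171) and (348,227), and tabs at about (424,141),(418,202),(414,258).

Run:
```python
from h import *
CAL["wrist"]=dict(np.load("w0.npz"))
L=[[-.034,.066,.028],[-.034,0,.028],[.039,.099,.06],[.039,.033,.06],[.039,-.033,.06],[-.037,.147,.036],[.041,.147,.036]]
uv=np.array([(349,171),(348,227),(425,141),(418,202),(414,258),(352,96),(426,96)],float)
print("rack",*[v.round(4) for v in fit([("wrist",L,uv)],[.58,-.1,.16])])
P=back("wrist",[(251,151),(316,157),(312,199),(249,193)],.022);print("carton",P.round(4),P.mean(0).round(4))
print(np.linalg.norm(P-np.roll(P,-1,0),axis=1).round(4),[round(float(np.arctan2(*(P[(i+1)%4]-P[i])[1::-1])),3) for i in range(4)])
```

```text
rack [ 0.5822 -0.1072  0.1416] [ 0.8874 -0.6922 -0.6883  0.1479  0.3262  0.4001  1.4788  2.8758  0.082
  5.4592 -0.6536 -2.6659 -1.2399 -1.0956]
carton [[ 0.4251 -0.0437  0.022 ]
 [ 0.499  -0.0384  0.022 ]
 [ 0.5023 -0.0866  0.022 ]
 [ 0.4286 -0.0915  0.022 ]] [ 0.4638 -0.0651  0.022 ]
[0.0742 0.0483 0.0739 0.0479] [0.072, -1.503, -3.075, 1.645]
```

Run:
```python
from h import *
Q=q(TH_X+np.pi)
arm.move_to(rk(.039,.134,.10),Q)
arm.move_linear(rk(.039,.134,.046),.08)
ims=[]
for y in (.066,0,-.064):
    arm.move_linear(rk(.039,y,.046),.06)
    ims.append(arm.read_camera("side")[190:330,290:450]); print(arm.read_tool_pos(),arm.read_wrist_force().round(1) if hasattr(arm.read_wrist_force(),'round') else arm.read_wrist_force())
arm.sleep(.2)
arm.move_linear(rk(.039,-.064,.13),.1)
ims.append(arm.read_camera("side")[190:330,290:450])
m=np.vstack([np.hstack(ims[:2]),np.hstack(ims[2:])])
cv2.imwrite("pics/sweep.png",cv2.resize(m,None,fx=2.1,fy=2.1,interpolation=cv2.INTER_CUBIC));print(arm.read_time_s())
```

```text
[ 0.61206772 -0.03598638  0.04613701] [-0.1 -2.6  1.7]
[ 0.62257616 -0.10120671  0.04616573] [-0.7 -2.5  3.5]
[ 0.63275861 -0.16441815  0.04620856] [ 0.3 -2.2  2. ]
10.8333
```

View pics/sweep.png

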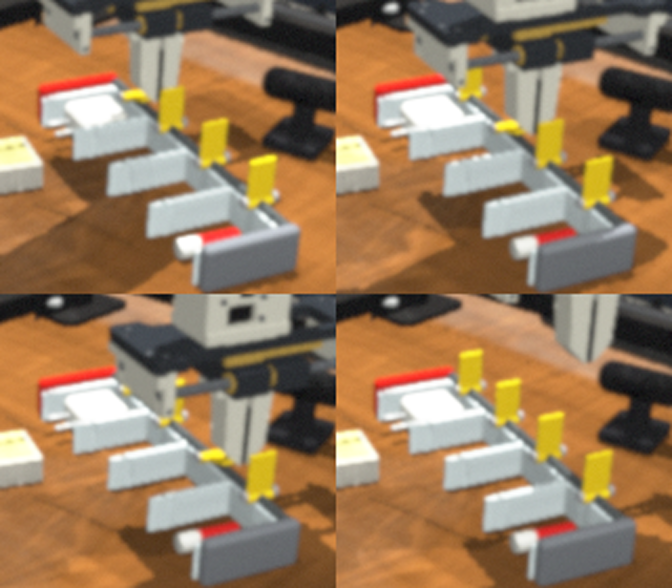

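The sweep worked: tabs a, b and c were each bent over in turn, tab d stayed upright, and all four are standing again. Next is the lateral push.

```bash
sed -i 's/^RACK=.*/RACK=np.array([.5832,-.107,.157])/' h.py
python3 - <<'E'
from h import *
Q=q(TH_X+np.pi)
arm.move_to(rk(-.06,.06,.14),Q)
arm.command_gripper(.03,10)
arm.move_to(rk(-.111,.112,.07),Q)
arm.move_linear(rk(-.111,.112,.008),.08)
arm.move_linear(rk(-.111,.003,.008),.05)
arm.sleep(.2);print(arm.read_wrist_force())
arm.move_linear(rk(-.111,.018,.008),.08)
arm.move_linear(rk(-.111,.018,.12),.15)
arm.move_to(rk(-.10,-.02,.27),Q)   # tool y still along rack x
print(arm.read_time_s(),arm.read_grip_width())
im=arm.read_camera("side");cv2.imwrite("pics/s1.png",im)
cv2.imwrite("pics/sc1.png",arm.read_camera("scene"))
a=cv2.imread("pics/sc1.png")[200:315,230:390]; b=im[205:330,205:405]
cv2.imwrite("pics/z1.png",np.vstack([cv2.resize(a,(560,402),interpolation=2)[100:],cv2.resize(b,(560,350)[:2],interpolation=2)[60:]]))
E
```

```text
[-0.43996461 -0.13922733 -0.14099677]
18.05 0.03025088014045743
```

View pics/z1.png

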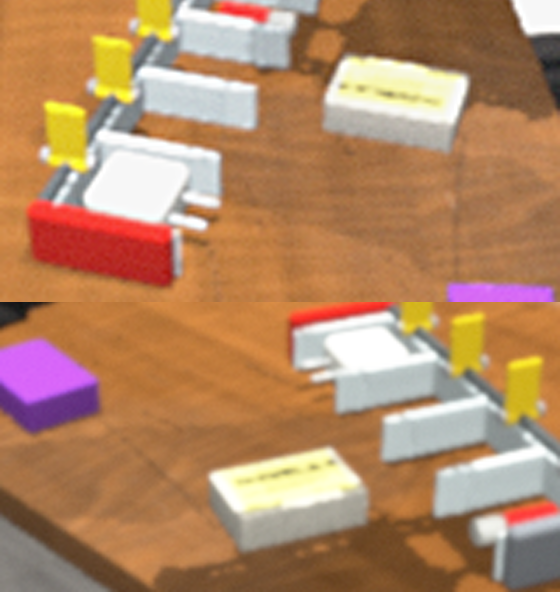

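```bash
cat >> h.py <<'E'
def inrack(P): 
    d=P[:,:2]-RACK[:2];c,s=np.cos(RACK[2]),np.sin(RACK[2]);return np.c_[c*d[:,0]+s*d[:,1],-s*d[:,0]+c*d[:,1]]
E
python3 - <<'E'
from h import *
s=(np.array([(348,57),(468,88),(455,125),(326,97)])+[0,100])/3.5+[230,200]-.4
d=(np.array([(210,485),(335,450),(366,487),(242,522)])+[0,-242])/2.8+[205,205]-.4
for n,uv in(("scene",s),("side",d)):
    P=inrack(back(n,uv,.022));print(n,P.mean(0).round(4),np.linalg.norm(P-np.roll(P,-1,0),axis=1).round(4),P.round(3).tolist())
n=inrack(back("side",(np.array([(382,420),(436,471),(337,373)])+[0,-242])/2.8+[205,205]-.4,.028));print("noses side",n.round(4))
n=inrack(back("scene",(np.array([(220,155),(256,88),(290,25)])+[0,100])/3.5+[230,200]-.4,.028));print("noses scene",n.round(4))
E
```

```text
scene [-0.1097 -0.0308] [0.0758 0.038  0.0768 0.0439] [[-0.073, -0.057], [-0.148, -0.046], [-0.147, -0.008], [-0.071, -0.013]]
side [-0.1112 -0.0371] [0.0801 0.0434 0.0761 0.0415] [[-0.151, -0.02], [-0.072, -0.012], [-0.073, -0.055], [-0.149, -0.062]]
noses side [[-0.0358  0.0004]
 [-0.0342 -0.0635]
 [-0.0347  0.066 ]]
noses scene [[-0.0321  0.0643]
 [-0.0321 -0.0016]
 [-0.0321 -0.0717]]
```

The carton now lies at rack (-0.110, about -0.033), aligned with gap c. Next I push it from behind until it is just short of the noses, then check.

Run:
```python
from h import *
Q=q(TH_Y)
arm.move_to(rk(-.175,-.033,.12),Q)
arm.command_gripper(.010,10)
arm.move_linear(rk(-.175,-.033,.008),.10)
arm.move_linear(rk(-.118,-.033,.008),.05)
print(arm.read_tool_pos(),inrack(np.array([arm.read_tool_pos()])),arm.read_wrist_force(),arm.read_time_s())
c=arm.calibration("wrist");w=arm.read_camera("wrist");np.savez("w1.npz",**c);cv2.imwrite("pics/w1.png",w)
s=arm.read_camera("side")[225:345,240:440]
cv2.imwrite("pics/z2.png",np.hstack([cv2.resize(s,(500,300),interpolation=2),cv2.resize(w,(300,225))[:, :].repeat(1,0) if 0 else cv2.copyMakeBorder(cv2.resize(w,(300,225)),0,75,0,0,0)]))
```

```text
[ 0.47166691 -0.1580685   0.00799986] [[-0.11814618 -0.03300155]] [-0.41677726  0.50146826 -1.01721643] 22.5833
```

View pics/z2.png

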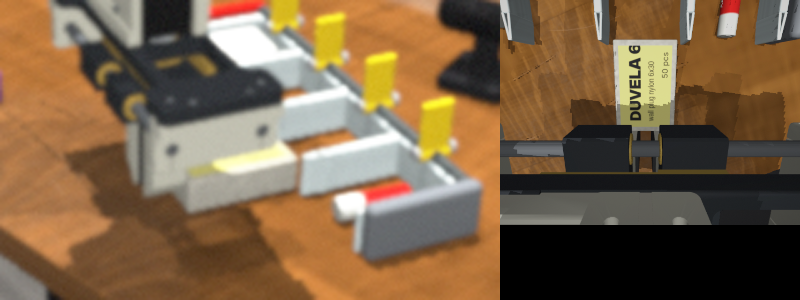

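The wrist view shows the carton centred between the noses, with about 13 px clear on the left and 10 px on the right, and square to the gap. I'll push it home, watching the force.

Run:
```python
from h import *
arm.move_linear(rk(-.060,-.033,.008),.05)
ax=np.array([np.cos(RACK[2]),np.sin(RACK[2]),0])
f0=np.dot(arm.read_wrist_force(),ax);x=-.060
while x<-.040:
    x+=.001;arm.move_linear(rk(x,-.033,.008),.02);f=np.dot(arm.read_wrist_force(),ax)
    if f-f0<-4: break
print("x",x,"f",f0,f,arm.read_time_s(),inrack(np.array([arm.read_tool_pos()])))
arm.move_linear(rk(x-.03,-.033,.008),.08)
arm.move_linear(rk(x-.03,-.033,.12),.15)
arm.move_to(rk(-.13,-.033,.27),q(TH_Y))
w=arm.read_camera("wrist");s=arm.read_camera("side")[205:330,265:445]
cv2.imwrite("pics/z3.png",np.hstack([cv2.resize(s,(430,300),interpolation=2),cv2.resize(w,(370,300))]));print(arm.read_time_s())
```

```text
x -0.04999999999999999 f -0.916052813203621 -5.817044761381865 26.4917 [[-0.05109368 -0.03305542]]
28.6917
```

View pics/z3.png

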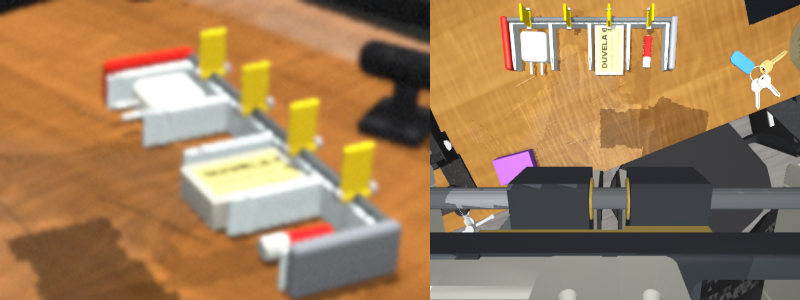

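The carton is fully home in gap c: contact came at rack x = -41.6 mm, against an expected -41 mm. The charger, battery and tabs are undisturbed.

```bash
python3 -c "
from cell import arm
print(arm.finish_job())"
```

```text
the job is handed in; nothing more can be done
None
```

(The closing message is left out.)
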